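Test a silver round in the metal tester

TASK

Seat the thick silver round fully home and flat in the round cavity of the metal tester and let go of it. Then take the probe out of its stand and, holding it, rest its tip for about half a second first on the raised brass reference pad and then on the middle of the seated round. Finally hang the probe back upright in its stand, collar on the rim, leaving the round seated and the other things on the table where they are.

Things in the scene. Friction and masses are not known exactly. Their poses are not given: they have to be found in the camera images.
- round: The silver round: a plain bare-metal disc, 44 mm in diameter and 12 mm thick, lying flat on the table. Origin at the centre of its underside, z up.
- tester: The metal tester: a fixed grey block 130 mm (x) by 200 mm (y), top face 20 mm up. Origin at the centre of its underside, z up. In its top: a round cavity (x -22, y -50 mm), a square cavity 41 mm wide (x -22, y +30), both 5 mm deep, and a raised brass reference pad (x -22, y +80). A black display ridge 15 mm above the top face covers x +24 to +60 mm.
- round_cavity (a point): Centre of the floor of the tester's round cavity: 47 mm in diameter, 5 mm deep with a small chamfer, floor 15 mm above the table. The seated round's origin comes here, and the round then stands 7 mm proud of the top face. Axes as the tester's.
- reference_pad (a point): Centre of the top of the brass reference pad: a round pad 20 mm in diameter, raised 3 mm above the tester's top face (23 mm above the table).
- probe: The probe, hanging upright in its stand, 95 mm long. Origin at its tip, its z axis points up along the probe. From the tip up: a steel shaft 6 to 8 mm in diameter up to z = 45 mm, a black collar 26 mm in diameter from z = 45 to 50 mm, a black handle 18 mm in diameter from z = 50 to 95 mm (grip here).
- stand: The probe's stand: a grey plastic block 60 by 60 mm, 55 mm high, fixed, with an upright blind hole 14 mm in diameter and 52 mm deep in the middle of its top. Origin at the centre of its underside.
- stand_mouth (a point): Centre of the mouth of the stand's hole, 55 mm above the table. The probe hangs with the underside of its collar on the rim here, tip 45 mm below.
- square_bar: Bystander: a square silver bar, 38 by 38 mm, 12 mm thick, lying flat beside the round (either one may be the nearer). Origin at the centre of its underside.
- spice_jar: Bystander: glass spice jar with a steel cap, 44 mm in diameter, 85 mm high. Origin at the centre of its underside.
- pill_organizer: Bystander: white plastic pill organizer, 35 mm (x) by 155 mm (y), 22 mm high. Origin at the centre of its underside.
- egg_cup: Bystander: wooden egg cup, 48 mm in diameter, 56 mm high. Origin at the centre of its underside.
- bottle_opener: Bystander: flat steel bottle opener, 143 mm long along its x, 38 mm wide, 6 mm high. Origin on its underside, in mid-length.
- ring_dish: Bystander: shallow white ceramic ring dish, 90 mm in diameter, 20 mm high. Origin at the centre of its underside.
Not all that is in view belongs to the job. Leave any blue or pink look-alike of the round alone.

How it is judged:
By the outcome, as a careful person would: the job done as asked, in the order asked, and still so for the second after the job is handed in, with the robot touching nothing.
It also fails if it takes over 61 s, if anything falls off the work surface, if the arm or the gripper's body presses on something with over 40 N, if the wrist force passes 120 N, or if a joint passes its speed limit or range.

ROBOT

A 6-joint arm with a two-finger parallel gripper is mounted at the origin on the work surface. World frame = base frame: x ahead of the robot, y to its left, z up, the work surface at z = 0. Lengths are in m, angles in rad, forces in N, time in s.
With the tool pointing down it reaches from about 0.425 to 1.125 m from the base axis. Payload 14.9 kg.
Tool frame: the origin (TCP) lies at the very end of the fingers, on their centre line; the grasp point (between the pads) lies 19 mm behind it; z points along the fingers, y is the line along which they close (so a half turn about z gives the same grasp; the last joint's range is limited). The gripper opens to 91 mm and grips with 3 to 60 N. Pads are 32 mm wide; open, the fingers measure 118 mm over their backs; the gripper's body (76 mm by 178 mm) begins 60 mm behind the grasp point.
Start: joints at [-1.208, 0.379, 1.734, -0, 1.028, -0.033], TCP at [0.27, -0.646, 0.214] pointing down, gripper open.
Joint ranges: [-2.77, 2.77], [-0.74, 2.19], [0, 2.66], [-1.06, 4.2], [0.31, 2.87], [-3.08, 3.08]. Speed limits (rad/s): [1.89, 1.89, 2.39, 3.14, 3.14, 3.14].

INTERFACE

Orientations are given as a rotation vector (axis times angle).
In Python, from rig import sense, cams, order gives the robot as it stands.
- The arm moves only by the tool step_arm, never from a script. Its argument "commands" is a list of rows, each a list of 7 numbers: the closure, from -1 (fully open) to 1 (shut), then the shift along the world's x, y, z in cm, then the turn, a rotation vector about the world's x, y, z in rad. In form: [[grip, dx, dy, dz, rx, ry, rz], ...]. A call has exactly 8 rows; each row is the pose to reach, as a shift and turn from the pose commanded when the call began; what a row does not reach only later rows make up. A row lasts 1/10 s, in which the tool goes at most 50 mm and 8.59 degrees, less where a joint would pass 70% of its speed; a pose out of reach is approached as far as the arm can. A call with a gripper value outside its range is refused whole. The fingers move at their own pace and stop on an object; "newtons" is the grip in N (left out, the last holds). Time passes only in rows, so rows that repeat a pose let the fingers close, or fill a call up. It gives the time, the measured TCP pose, the force, the opening and the grip force at its end, in the units of the state.
- sense(): the state, without advancing time (a new reading comes with each control period).
- cams.capture(name): name is "scene" or "top" or "wrist"; returns a dict with "img" (400x640x3 uint8, red, green, blue), "depth" (400x640 float32, m along the optical axis (not along the pixel's ray), 0 where there is no reading), "camera_matrix" (3x3 intrinsics, pixels), "cam_to_world" (4x4, takes a point from camera to world coordinates). Camera axes: x right, y down, z forward; pixel columns grow to the right and rows downward; lengths in m; the calibration is good to about 2 mm. A picture is of the moment at which its call begins.
- order.close_job(): hands the job in; it is judged then, once.
The state is a dict: "time": time; "joint_positions": joint angles; "joint_vel": joint speeds; "joint_efforts": joint torques, N m; "tcp_pos": TCP position; "orientation": TCP orientation; "force": force on the tool from outside, world axes, zero at the start; "moment": the same for the moment, N m; "finger_gap": opening from 0.0 (shut) to 1.0 (fully open); "finger_force": force on a finger pad.
Only numpy, scipy, OpenCV 4.12 (cv2) and the standard library are available. Lean on these libraries where they do the work, as an engineer would, in place of code of your own. Each camera call takes 0.05 s, during which the arm holds its last target. There are 200 camera calls.

## Working session

There is one attempt and no reset: what is moved stays moved. The work goes in short steps, Python scripts to look and compute and a tool call to move; the robot and the scene stay as the last step left them, time stands still between calls to the robot, and variables do not carry over. Pictures are saved under pics/ and viewed, at most 10 in all, crops included, and the job is handed in when it is done.

Besides the shell and the picture viewer there is one more tool, called after "Request:" as name(argument=value, ...) on one line, values as JSON. step_arm: Moves the arm, as the interface text tells. Its arguments: {"type":"object","properties":{"commands":{"type":"array","items":{"type":"array","items":{"type":"number"}}},"newtons":{"type":"number"}},"required":["commands"]}

```bash
mkdir -p pics; cat > h.py <<'E'
import numpy as np, cv2
from rig import sense,cams,order
def grab(n):
    c=cams.capture(n); np.savez('/tmp/%s.npz'%n,**c); return c
def load(n): return dict(np.load('/tmp/%s.npz'%n))
def plane(c,uv,z):
    uv=np.atleast_2d(uv).astype(float); K=c["camera_matrix"];T=c["cam_to_world"]
    d=np.c_[uv,np.ones(len(uv))]@np.linalg.inv(K).T@T[:3,:3].T
    o=T[:3,3]; return o+d*((z-o[2])/d[:,2])[:,None]
def cloud(c):
    h,w=c["depth"].shape; u,v=np.meshgrid(np.arange(w),np.arange(h)); K=c["camera_matrix"];T=c["cam_to_world"]
    p=np.stack([(u-K[0,2])/K[0,0],(v-K[1,2])/K[1,1],np.ones_like(u)],-1)*c["depth"][...,None]
    return p@T[:3,:3].T+T[:3,3]
def proj(c,P):
    T=np.linalg.inv(c["cam_to_world"]); p=np.atleast_2d(P)@T[:3,:3].T+T[:3,3]; p=p@c["camera_matrix"].T
    return p[:,:2]/p[:,2:]
E
python3 - <<'E'
from h import *
for n in("top","scene"):
    c=grab(n); cv2.imwrite(f'pics/{n}0.png',c["img"][...,::-1]); print(n,c["cam_to_world"].round(3).tolist(),c["camera_matrix"][0,0])
print(sense())
E
```

```text
top [[-0.001, -0.982, 0.189, 0.364], [-1.0, 0.001, -0.003, -0.032], [0.002, -0.189, -0.982, 0.892], [0.0, 0.0, 0.0, 1.0]] 363.7447303246588
scene [[0.863, 0.386, -0.327, 0.901], [0.505, -0.637, 0.583, -0.676], [0.017, -0.668, -0.744, 0.883], [0.0, 0.0, 0.0, 1.0]] 428.66511836751397
{'time': 0.1, 'joint_positions': array([-1.20829227e+00,  3.79337427e-01,  1.73471902e+00, -2.09437311e-06,
        1.02849746e+00, -3.33017826e-02]), 'joint_vel': array([-0.00015294, -0.00131835, -0.00226405,  0.0011247 ,  0.00047751,
       -0.00035129]), 'joint_efforts': array([-3.37454592e-03, -7.65049052e+01, -4.35298705e+01,  6.51587010e-02,
        3.97011428e-02, -2.69796908e-05]), 'tcp_pos': array([ 0.26975461, -0.64555404,  0.21336858]), 'orientation': array([-3.07934226e+00, -6.17495174e-01,  2.50117461e-04]), 'force': array([0.27070845, 0.03431815, 0.32791959]), 'moment': array([-0.05933062, -0.01743729,  0.02853139]), 'finger_force': 0.0, 'finger_gap': 1.0008751068932444}
```

View pics/top0.png

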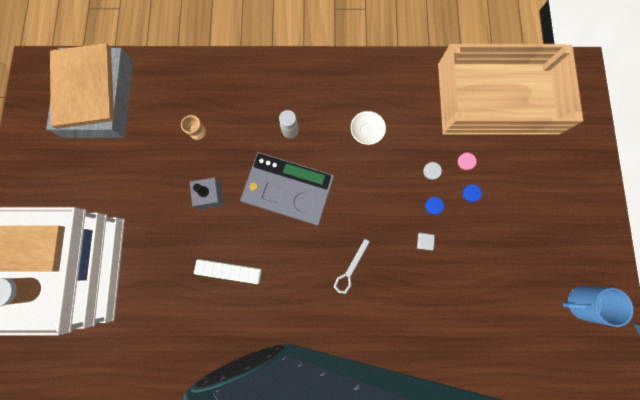

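View pics/scene0.png

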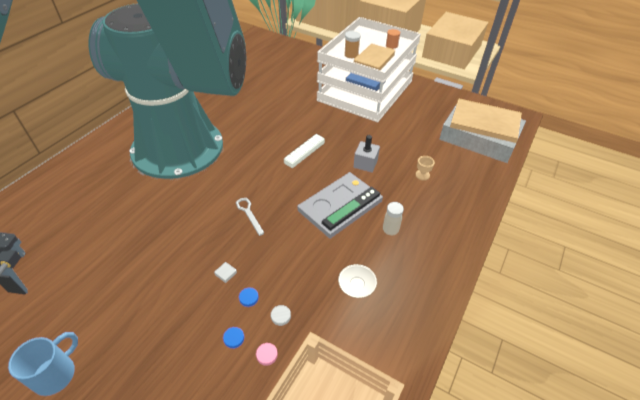

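The top view shows the round at (432,171), the square bar at (426,242) and the tester at about (287,188). The cavity is at (303,202), the pad at (253,187) and the stand at (205,192). In the scene view, the round is at (281,315), the cavity at (322,203), the pad at (355,184) and the probe at (367,145).

```bash
python3 - <<'E'
from h import *
seeds={"top":dict(round=(432,171),tester=(250,205),stand=(192,204)),"scene":dict(round=(281,315),tester=(325,222),stand=(360,165))}
for n in seeds:
    c=load(n); im=c["img"]; hsv=cv2.cvtColor(im,cv2.COLOR_RGB2HSV); P=cloud(c)
    grey=((hsv[...,1]<70)&(hsv[...,2]>60)).astype(np.uint8)
    # round
    k,lab,st,ce=cv2.connectedComponentsWithStats(grey)
    u,v=seeds[n]["round"]; l=lab[v,u]; 
    top=(lab==l)
    if n=="top" or 1:
        cs,_=cv2.findContours(top.astype(np.uint8),0,1); ct=max(cs,key=cv2.contourArea)[:,0]
        W=plane(c,ct,0.012)[:,:2]; (cc,r)=cv2.minEnclosingCircle((W*1000).astype(np.float32)); print(n,"round",cc,r, "mean",W.mean(0)*1000, "cloudz",np.median(P[top][:,2]))
    # tester: top plane by depth
    z=P[...,2]; 
    m=((z>.012)&(z<.04)&(hsv[...,1]<100)).astype(np.uint8); 
    k,lab,st,ce=cv2.connectedComponentsWithStats(m); u,v=seeds[n]["tester"]; l=lab[v,u]; Q=P[lab==l]
    print("tester lab",l,st[l]); rect=cv2.minAreaRect((Q[:,:2]*1000).astype(np.float32)); print(rect, np.median(Q[:,2]))
    # pad : orange
    m=((hsv[...,0]>15)&(hsv[...,0]<28)&(hsv[...,1]>130)&(hsv[...,2]>150)&(z>.015)&(z<.035)).astype(np.uint8)
    k,lab,st,ce=cv2.connectedComponentsWithStats(m)
    for i in range(1,k):
        if st[i,4]>15: print("pad?",ce[i],st[i,4],plane(c,ce[i],.023)*1000)
    # stand top
    m=((z>.048)&(z<.06)); Q=P[m&(hsv[...,1]<100)]; 
    u,v=seeds[n]["stand"]; q0=P[v,u]; Q=Q[np.linalg.norm(Q[:,:2]-q0[:2],axis=1)<.07]
    print("stand",q0,len(Q),cv2.minAreaRect((Q[:,:2]*1000).astype(np.float32)))
    Q=P[(z>.09)&(z<.115)]; Q=Q[np.linalg.norm(Q[:,:2]-q0[:2],axis=1)<.07]; print("handle top",len(Q),Q.mean(0) if len(Q) else 0,Q[:,2].max() if len(Q) else 0)
a=cv2.resize(load("top")["img"][130:250,180:340,::-1],None,fx=5,fy=5,interpolation=cv2.INTER_CUBIC); cv2.imwrite('pics/crop1.png',a)
for q in ([432,171],[434,205],[467,161],[472,193]): print(plane(load("top"),q,.012)*1000)
E
```

```text
top round (599.4249877929688, -313.3871765136719) 24.182493209838867 mean [ 599.01777354 -313.34206596] cloudz 0.010816582965243238
tester lab 0 [     0      0    640    400 248940]
((891.5071411132812, 203.3607177734375), (2808.03076171875, 1649.658447265625), 89.96184539794922) -0.0007781578022151847
pad? [252.91666667 186.        ] 36 [[557.02639295 130.96804885  23.        ]]
stand [0.50736374 0.26625387 0.05306781] 531 ((536.4689331054688, 241.7506561279297), (60.52513122558594, 60.939842224121094), 10.440028190612793)
handle top 65 [0.5358757  0.24001302 0.10188563] 0.10701976367927524
scene round (605.0205688476562, -317.8032531738281) 25.163864135742188 mean [ 605.13328992 -317.67952353] cloudz 0.012709715256252918
tester lab 13 [ 298  172   85   64 2687]
((556.754150390625, 48.183319091796875), (205.21710205078125, 133.54612731933594), 72.70236206054688) 0.02175257893645366
pad? [623.97777778   2.77037037] 135 [[1109.84426847 1907.13891192   23.        ]]
stand [0.53611338 0.21084656 0.01500076] 257 ((540.1339721679688, 240.73684692382812), (59.87554168701172, 68.47535705566406), 9.698966979980469)
handle top 46 [0.54154834 0.23787465 0.10113699] 0.1090727389796553
[[ 597.46702741 -313.24884688   12.        ]]
[[ 511.28482011 -313.03998235   12.        ]]
[[ 623.34971952 -402.86751497   12.        ]]
[[ 541.25353394 -408.86104237   12.        ]]
```

View pics/crop1.png

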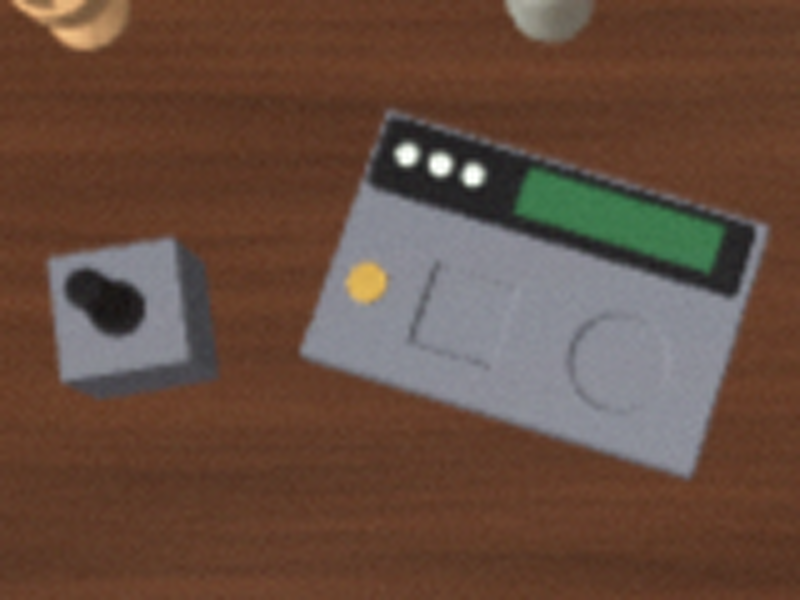

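The crop shows the tester turned about -17°. The pad is at crop (366,282), the round cavity at (618,362), and the probe leans left only because of perspective. Next I'll move above the round and refine its position with the wrist camera.

Request:
step_arm(commands=[[-1, 33.2, 33.1, -3, 0, 0, 0.65], [-1, 33.2, 33.1, -3, 0, 0, 0.65], [-1, 33.2, 33.1, -3, 0, 0, 0.65], [-1, 33.2, 33.1, -3, 0, 0, 0.65], [-1, 33.2, 33.1, -3, 0, 0, 0.65], [-1, 33.2, 33.1, -3, 0, 0, 0.65], [-1, 33.2, 33.1, -3, 0, 0, 0.65], [-1, 33.2, 33.1, -3, 0, 0, 0.65]])

```text
time: 0.9
tcp_pos: [0.5536, -0.3623, 0.1881]
orientation: [-2.722, -1.569, 0.0]
force: [0.8, -1.8, 0.5]
finger_gap: 1.0
finger_force: 0.0
```

Request:
step_arm(commands=[[-1, 8, 8, 0, 0, 0, 0], [-1, 8, 8, 0, 0, 0, 0], [-1, 8, 8, 0, 0, 0, 0], [-1, 8, 8, 0, 0, 0, 0], [-1, 8, 8, 0, 0, 0, 0], [-1, 8, 8, 0, 0, 0, 0], [-1, 8, 8, 0, 0, 0, 0], [-1, 8, 8, 0, 0, 0, 0]])

```text
time: 1.7
tcp_pos: [0.632, -0.2849, 0.1885]
orientation: [2.723, 1.567, 0.0]
force: [0.6, 0.5, 0.0]
finger_gap: 1.001
finger_force: 0.0
```

```bash
python3 - <<'E'
from h import *
c=grab("wrist"); cv2.imwrite('pics/w1.png',c["img"][...,::-1]); print(c["cam_to_world"].round(3).tolist(),c["camera_matrix"][0,0]); print(proj(c,[.602,-.315,.012]))
hsv=cv2.cvtColor(c["img"],cv2.COLOR_RGB2HSV); m=((hsv[...,1]<60)&(hsv[...,2]>100)).astype(np.uint8)
cs,_=cv2.findContours(m,0,1)
for ct in cs:
    if cv2.contourArea(ct)>300:
        W=plane(c,ct[:,0],.012); print(cv2.boundingRect(ct),cv2.contourArea(ct),cv2.minEnclosingCircle((W[:,:2]*1000).astype(np.float32)))
E
```

```text
[[0.864, -0.484, -0.137, 0.67], [-0.503, -0.832, -0.234, -0.218], [-0.0, 0.271, -0.962, 0.36], [0.0, 0.0, 0.0, 1.0]] 336.97536753533325
[[310.53832753 214.21815481]]
(44, 392, 371, 8) 2207.0 ((382.5131530761719, -478.6262512207031), 239.09786987304688)
(8, 388, 99, 8) 350.5 ((199.05816650390625, -357.07452392578125), 63.61494445800781)
(571, 242, 69, 82) 1451.5 ((844.4517822265625, -554.6713256835938), 64.5931167602539)
(0, 242, 65, 36) 760.0 ((300.86376953125, -202.7158203125), 46.718379974365234)
(127, 216, 386, 120) 15208.5 ((559.9666748046875, -406.5931701660156), 225.2353057861328)
(290, 193, 41, 41) 1275.5 ((602.19775390625, -313.876953125), 23.493030548095703)
(0, 153, 92, 16) 1239.0 ((391.6082458496094, -126.06278991699219), 48.7862434387207)
(274, 0, 99, 68) 5420.0 ((711.7752685546875, -152.01307678222656), 46.23197555541992)
(7, 0, 157, 37) 3310.5 ((527.65869140625, -32.136512756347656), 71.9320068359375)
```

View pics/w1.png

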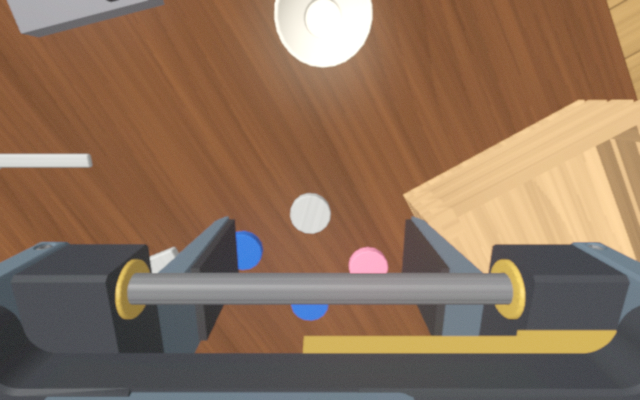

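The wrist view shows the round at (310,213), clear of the blue discs at (245,250) and (310,305) and the pink one at (368,265). The wooden box corner is at (405,195), so I'll check its height and distance before descending.

```bash
python3 - <<'E'
from h import *
for n in ("top","scene"):
    P=cloud(load(n)).reshape(-1,3)
    Q=P[(P[:,2]>.03)&(P[:,0]>.62)&(P[:,0]<.95)&(P[:,1]<-.28)&(P[:,1]>-.6)]
    print(n,len(Q),np.percentile(Q[:,2],[50,95,99]), np.percentile(Q[:,0],[0,1]),np.percentile(Q[:,1],[99,100]))
    C=np.array([.6015,-.315]); 
    for th in (-60,-45,-30,-15,0,15,30,60,90):
        a=np.array([np.cos(np.radians(th)),np.sin(np.radians(th))]); b=np.array([-a[1],a[0]]); d=Q[:,:2]-C
        i=(abs(d@a)<.095)&(abs(d@b)<.045); print(th,i.sum(),Q[i,2].max() if i.any() else 0)
E
```

```text
top 3827 [0.07160755 0.09058842 0.09171277] [0.69639201 0.69733228] [-0.34887296 -0.34794848]
-60 0 0
-45 15 0.08995567820402828
-30 0 0
-15 0 0
0 0 0
15 0 0
30 0 0
60 0 0
90 0 0
scene 2580 [0.0802209  0.09273785 0.0939574 ] [0.70150344 0.70231179] [-0.35001192 -0.3492501 ]
-60 0 0
-45 0 0
-30 0 0
-15 0 0
0 0 0
15 0 0
30 0 0
60 0 0
90 0 0
```

Request:
step_arm(commands=[[-0.4, -3.05, -3.0, -6, 0, 0, -1.16], [-0.4, -3.05, -3.0, -6, 0, 0, -1.16], [-0.4, -3.05, -3.0, -6, 0, 0, -1.16], [-0.4, -3.05, -3.0, -6, 0, 0, -1.16], [-0.4, -3.05, -3.0, -6, 0, 0, -1.16], [-0.4, -3.05, -3.0, -6, 0, 0, -1.16], [-0.4, -3.05, -3.0, -6, 0, 0, -1.16], [-0.4, -3.05, -3.0, -6, 0, 0, -1.16]])

```text
time: 2.55
tcp_pos: [0.6019, -0.3144, 0.1284]
orientation: [3.136, -0.189, 0.0]
force: [0.3, 0.2, 0.5]
finger_gap: 0.701
finger_force: 0.0
```

Request:
step_arm(commands=[[-0.4, 0, 0, -4, 0, 0, -0.18], [-0.4, 0, 0, -4, 0, 0, -0.18], [-0.4, 0, 0, -4, 0, 0, -0.18], [-0.4, 0, 0, -4, 0, 0, -0.18], [-0.4, 0, 0, -4, 0, 0, -0.18], [-0.4, 0, 0, -4, 0, 0, -0.18], [-0.4, 0, 0, -4, 0, 0, -0.18], [-0.4, 0, 0, -4, 0, 0, -0.18]])

```text
time: 3.35
tcp_pos: [0.6022, -0.3141, 0.0887]
orientation: [3.108, -0.46, 0.0]
force: [0.5, -0.2, 0.2]
finger_gap: 0.695
finger_force: 0.0
```

```bash
python3 - <<'E'
from h import *
from scipy.spatial.transform import Rotation as R
s=sense(); print(s["tcp_pos"],s["joint_positions"],R.from_rotvec(s["orientation"]).as_matrix()[:,1],s["finger_gap"])
c=grab("wrist"); cv2.imwrite('pics/w2.png',c["img"][...,::-1]); print(proj(c,[[.6015,-.315,.012],[.6015,-.315,.0]]))
hsv=cv2.cvtColor(c["img"],cv2.COLOR_RGB2HSV); m=((hsv[...,1]<60)&(hsv[...,2]>100)).astype(np.uint8)
cs,_=cv2.findContours(m,0,1)
for ct in cs:
    if cv2.contourArea(ct)>300:
        W=plane(c,ct[:,0],.012); print(cv2.boundingRect(ct),cv2.contourArea(ct),cv2.minEnclosingCircle((W[:,:2]*1000).astype(np.float32)))
E
```

```text
[ 0.60217349 -0.31411237  0.08868665] [-5.15118968e-01  5.04186164e-01  1.81898381e+00  1.26047284e-05
  8.18087516e-01  1.34943204e+00] [-2.89556356e-01 -9.57160965e-01  6.46104603e-05] 0.6949407477201811
[[322.10594478 204.743089  ]
 [322.00513514 200.3464614 ]]
(182, 284, 276, 52) 5974.5 ((524.8934936523438, -289.6202392578125), 114.9272232055664)
(27, 284, 50, 21) 875.5 ((593.4511108398438, -76.91537475585938), 21.358430862426758)
(559, 243, 81, 110) 5214.0 ((458.49981689453125, -499.3648681640625), 54.95552444458008)
(293, 175, 58, 57) 2501.5 ((602.1587524414062, -315.41314697265625), 23.0187931060791)
(0, 61, 122, 131) 12531.5 ((712.226806640625, -147.38645935058594), 46.50453186035156)
```

View pics/w2.png

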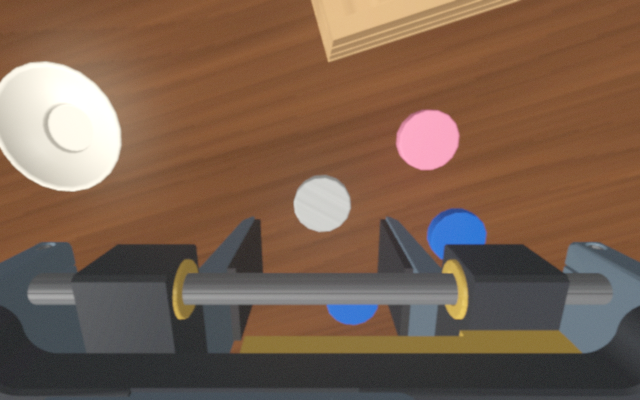

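The wrist view shows the round centred between the fingers at (322,204), with nothing in the way of either finger. Next I descend and grip.

Request:
step_arm(commands=[[-0.4, 0, -0.1, -3, 0, 0, 0], [-0.4, 0, -0.1, -6, 0, 0, 0], [-0.4, 0, -0.1, -7.5, 0, 0, 0], [-0.4, 0, -0.1, -8.15, 0, 0, 0], [-0.4, 0, -0.1, -8.15, 0, 0, 0], [0.3, 0, -0.1, -8.15, 0, 0, 0], [0.3, 0, -0.1, -8.15, 0, 0, 0], [0.3, 0, -0.1, -8.15, 0, 0, 0]], newtons=25)

```text
time: 4.2
tcp_pos: [0.6026, -0.3154, 0.0079]
orientation: [3.107, -0.46, 0.002]
force: [0.3, 0.1, 3.5]
finger_gap: 0.47
finger_force: 23.9
```

Request:
step_arm(commands=[[0.3, 0, 0, 0, 0, 0, 0], [0.3, 0, 0, 0, 0, 0, 0], [0.3, 0, 0, 0, 0, 0, 0], [0.3, 0, 0, 1, 0, 0, 0], [0.3, 0, 0, 3, 0, 0, 0], [0.3, 0, 0, 6, 0, 0, 0], [0.3, 0, 0, 9, 0, 0, 0], [0.3, 0, 0, 9, 0, 0, 0]])

```text
time: 5.0
tcp_pos: [0.6041, -0.3162, 0.1016]
orientation: [3.106, -0.46, 0.009]
force: [1.0, -0.8, -1.1]
finger_gap: 0.468
finger_force: 25.0
```

Request:
step_arm(commands=[[0.3, -6, 14, 4, 0, 0, 0], [0.3, -13.4, 31.5, 4, 0, 0, 0], [0.3, -13.4, 31.5, 4, 0, 0, 0], [0.3, -13.4, 31.5, 4, 0, 0, 0], [0.3, -13.4, 31.5, 4, 0, 0, 0], [0.3, -13.4, 31.5, 4, 0, 0, 0], [0.3, -13.4, 31.5, 4, 0, 0, 0], [0.3, -13.4, 31.5, 4, 0, 0, 0]])

```text
time: 5.8
tcp_pos: [0.4655, 0.0033, 0.1367]
orientation: [-3.108, 0.455, 0.002]
force: [0.6, 0.9, -1.6]
finger_gap: 0.464
finger_force: 25.0
```

```bash
python3 - <<'E'
from h import *
s=sense(); print(s["tcp_pos"],s["orientation"],s["joint_positions"].round(2),s["finger_gap"])
c=grab("wrist"); cv2.imwrite('pics/w3.png',c["img"][...,::-1]); print(proj(c,[[.5195,.0065,.02],[.557,.131,.023],s["tcp_pos"]]))
E
```

```text
[0.46545536 0.00326104 0.13674506] [-3.10823562e+00  4.55069474e-01  2.23290469e-03] [-0.04  0.13  2.23  0.    0.78  1.82] 0.4637392099676853
[[298.55808594 132.53413154]
 [142.62282848 132.75839069]
 [321.1456884  245.11657113]]
```

View pics/w3.png

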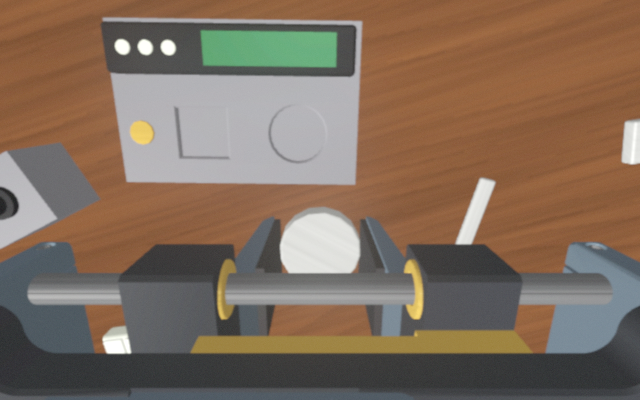

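The wrist view shows the tester square-on: cavity at (298,133), pad at (142,132), stand hole near (3,204), and the held round at (320,245). I'll fit both circles from this one image.

```bash
cat >> h.py <<'E'
from scipy.optimize import least_squares
def circ(W,r=None):
    c0=W.mean(0)
    if r: f=least_squares(lambda p:np.hypot(*(W-p).T)-r,c0,loss='soft_l1',f_scale=.0007); return f.x,r,abs(f.fun).mean()
    f=least_squares(lambda p:np.hypot(*(W-p[:2]).T)-p[2],[*c0,.022],loss='soft_l1',f_scale=.0007); return f.x[:2],f.x[2],abs(f.fun).mean()
def tester(c,pred):
    g=cv2.GaussianBlur(cv2.cvtColor(c["img"],cv2.COLOR_RGB2GRAY).astype(np.float32),(0,0),1)
    gm=np.hypot(cv2.Sobel(g,5,1,0),cv2.Sobel(g,5,0,1)); pts=[]
    for a in np.linspace(0,2*np.pi,180,endpoint=False):
        rr=np.arange(.019,.028,.0002); W=np.array(pred)[:2]+rr[:,None]*[np.cos(a),np.sin(a)]
        uv=proj(c,np.c_[W,np.full(len(rr),.02)]).astype(np.float32)
        v=cv2.remap(gm,uv[:,:1].copy(),uv[:,1:].copy(),1)[:,0]; i=v.argmax()
        if v[i]>12 and 0<i<len(rr)-1: pts.append(W[i])
    return np.array(pts)
E
python3 - <<'E'
from h import *
c=load("wrist"); s=sense(); t=s["tcp_pos"]; hsv=cv2.cvtColor(c["img"],cv2.COLOR_RGB2HSV)
p=tester(c,[.5195,.0065]); print(len(p),circ(p),circ(p,.0238)); x=circ(p)[0]; p=tester(c,x); print(len(p),circ(p),circ(p,.0238))
m=((hsv[...,0]>15)&(hsv[...,0]<30)&(hsv[...,1]>130)).astype(np.uint8); m[240:]=0; m[:, 200:]=0
k,l,st,ce=cv2.connectedComponentsWithStats(m); i=1+st[1:,4].argmax(); pad=plane(c,ce[i],.023)[0]; print("pad",ce[i],st[i,4],pad)
z=((hsv[...,1]<60)&(hsv[...,2]>40)).astype(np.uint8); z[190:]=0
k,l,st,ce=cv2.connectedComponentsWithStats(z); l0=l[170,250]; cs,_=cv2.findContours((l==l0).astype(np.uint8),0,1); W=plane(c,max(cs,key=cv2.contourArea)[:,0],.02)[:,:2]
print("tester rect",cv2.minAreaRect((W*1000).astype(np.float32)))
m=((hsv[...,1]<40)&(hsv[...,2]>140)).astype(np.uint8); m[:200]=0; m[272:]=0; m[:,:275]=0; m[:,366:]=0
cs,_=cv2.findContours(m,0,1); ct=max(cs,key=cv2.contourArea)[:,0]; ct=ct[ct[:,1]<262]; print(ct.min(0),ct.max(0))
W=plane(c,ct,t[2]+.0041)[:,:2]; print("held",circ(W),circ(W,.022),"tcp",t)
E
```

```text
150 (array([0.51896015, 0.00770826]), np.float64(0.02288735806461469), np.float64(0.0010679011761965179)) (array([0.51872391, 0.00817242]), 0.0238, np.float64(0.0013419361740178379))
152 (array([0.51906484, 0.0075742 ]), np.float64(0.0228183660400826), np.float64(0.0009922193645235291)) (array([0.51943961, 0.00740697]), 0.0238, np.float64(0.0013619679939718677))
pad [141.80662983 132.04972376] 362 [0.55773073 0.1314042  0.023     ]
tester rect ((554.9021606445312, 49.617698669433594), (202.90118408203125, 131.24127197265625), 72.5460433959961)
[280 207] [359 261]
held (array([0.46705448, 0.00363194]), np.float64(0.021504374476535092), np.float64(0.0003481354463578261)) (array([0.46653014, 0.00380855]), 0.022, np.float64(0.0004429424653051419)) tcp [0.46693567 0.00166588 0.13690185]
```

Request:
step_arm(commands=[[0.3, 2.5, 0.3, -2, 0, 0, 0], [0.3, 5.1, 0.55, -5, 0, 0, 0], [0.3, 5.1, 0.55, -8, 0, 0, 0], [0.3, 5.1, 0.55, -8.5, 0, 0, 0], [0.3, 5.1, 0.55, -8.5, 0, 0, 0], [0.3, 5.1, 0.55, -8.5, 0, 0, 0], [0.3, 5.1, 0.55, -8.5, 0, 0, 0], [0.3, 5.1, 0.55, -8.5, 0, 0, 0]])

```text
time: 6.65
tcp_pos: [0.5196, 0.0053, 0.053]
orientation: [-3.107, 0.461, -0.003]
force: [-0.1, 0.4, -1.5]
finger_gap: 0.466
finger_force: 25.0
```

```bash
python3 - <<'E'
from h import *
s=sense(); t=s["tcp_pos"]; print(t,s["orientation"],s["force"])
c=grab("wrist"); hsv=cv2.cvtColor(c["img"],cv2.COLOR_RGB2HSV)
m=((hsv[...,0]>15)&(hsv[...,0]<30)&(hsv[...,1]>130)).astype(np.uint8); m[270:]=0; m[:, 250:]=0
k,l,st,ce=cv2.connectedComponentsWithStats(m); i=1+st[1:,4].argmax(); pad=plane(c,ce[i],.023)[0]; print("pad",ce[i],st[i,4],pad)
m=((hsv[...,1]<40)&(hsv[...,2]>140)).astype(np.uint8); m[:200]=0; m[272:]=0; m[:,:275]=0; m[:,366:]=0
cs,_=cv2.findContours(m,0,1); ct=max(cs,key=cv2.contourArea)[:,0]; ct=ct[ct[:,1]<262]; print(ct.min(0),ct.max(0))
W=plane(c,ct,t[2]+.0041)[:,:2]; print("held",circ(W),circ(W,.022))
print(sense()["tcp_pos"])
cv2.imwrite('pics/w4.png',c["img"][...,::-1])
E
```

```text
[0.51964344 0.00530905 0.0530422 ] [-3.10742287e+00  4.60657370e-01 -2.82860901e-03] [-0.07964222  0.35408582 -1.526474  ]
pad [114.34069401 225.88012618] 634 [0.5579413  0.13135477 0.023     ]
[275 200] [365 261]
held (array([0.52686841, 0.00385293]), np.float64(0.023173994597123198), np.float64(0.002614673296473572)) (array([0.52770794, 0.00356271]), 0.022, np.float64(0.0027110172025232838))
[0.51953988 0.00536165 0.05286635]
```

View pics/w4.png

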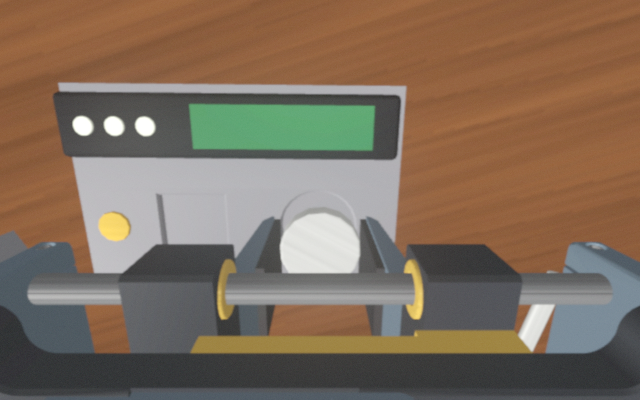

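The wrist view shows the cavity arc centred near column 318, just behind the held round at (320,245). A fine correction of about -2 mm in x and +2 mm in y is needed.

Request:
step_arm(commands=[[0.3, -0.19, 0.2, 0, 0, 0, 0], [0.3, -0.19, 0.2, -0.8, 0, 0, 0], [0.3, -0.19, 0.2, -1.6, 0, 0, 0], [0.3, -0.19, 0.2, -2.0, 0, 0, 0], [0.3, -0.19, 0.2, -2.2, 0, 0, 0], [0.3, -0.19, 0.2, -2.4, 0, 0, 0], [0.3, -0.19, 0.2, -2.6, 0, 0, 0], [0.3, -0.19, 0.2, -2.7, 0, 0, 0]])

```text
time: 7.5
tcp_pos: [0.5179, 0.0073, 0.0252]
orientation: [-3.108, 0.46, -0.002]
force: [0.5, -1.5, 10.5]
finger_gap: 0.469
finger_force: 25.0
```

Request:
step_arm(commands=[[0.3, 0, -0.05, 0, 0, 0, 0], [0.3, 0, -0.08, -0.05, 0, 0, 0], [0.3, 0, -0.08, -0.1, 0, 0, 0], [0.3, 0, -0.08, -0.15, 0, 0, 0], [0.3, 0, -0.08, -0.2, 0, 0, 0], [0.3, 0, -0.08, -0.2, 0, 0, 0], [0.3, 0, -0.08, -0.2, 0, 0, 0], [0.3, 0, -0.08, -0.2, 0, 0, 0]])

```text
time: 8.3
tcp_pos: [0.5183, 0.0069, 0.0243]
orientation: [-3.107, 0.461, -0.003]
force: [-4.2, 3.0, 25.7]
finger_gap: 0.47
finger_force: 25.0
```

Request:
step_arm(commands=[[0.3, 0, 0, 0.15, 0, 0, 0], [0.3, -0.06, 0.04, 0.15, 0, 0, 0], [0.3, -0.06, 0.04, 0.1, 0, 0, 0], [0.3, -0.06, 0.04, 0.05, 0, 0, 0], [0.3, -0.06, 0.04, 0.0, 0, 0, 0], [0.3, -0.06, 0.04, 0, 0, 0, 0], [0.3, -0.06, 0.04, 0, 0, 0, 0], [0.3, -0.06, 0.04, 0, 0, 0, 0]])

```text
time: 9.1
tcp_pos: [0.5181, 0.007, 0.0242]
orientation: [-3.107, 0.461, -0.004]
force: [-1.0, -0.8, 25.6]
finger_gap: 0.469
finger_force: 25.0
```

```bash
python3 - <<'E'
from h import *
c=grab("wrist"); a=c["img"][150:300,220:420,::-1]; cv2.imwrite('pics/w5.png',cv2.resize(a,None,fx=4,fy=4,interpolation=cv2.INTER_CUBIC)); s=sense(); print(s["tcp_pos"],s["force"],s["moment"])
E
```

```text
[0.5180951  0.00698652 0.02421189] [-1.35981181  0.32176727 25.97971986] [0.03894523 0.31927702 0.03825092]
```

View pics/w5.png

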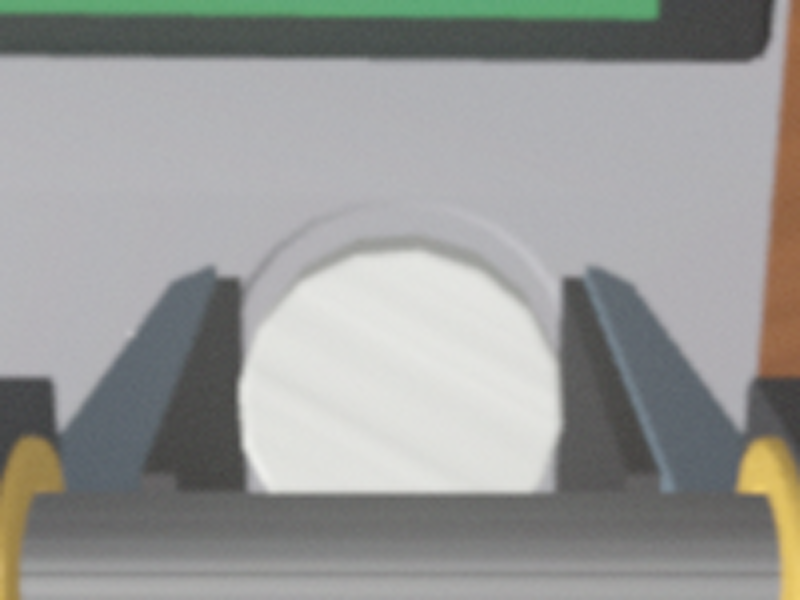

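The crop shows the round between the fingers, with its far top edge at crop row 248 and the cavity rim at crop row 203. I'll compare that with the projection of a seated round.

```bash
python3 - <<'E'
from h import *
c=load("wrist"); a=np.radians(-17.4); e=np.array([np.cos(a),np.sin(a),0]); C=np.array([.519,.0076,0]); f=np.array([-e[1],e[0],0])
R=lambda P:((proj(c,P)-[220,150])*4).round(1).tolist()
print("rim far",R(C+.0235*e+[0,0,.02]),"chamfer",R(C+.0245*e+[0,0,.02]))
for z in(.027,.029,.032):
  for d in(0,-.003,-.0015,.0015): print(z,d,"far",R(C+(.022+d)*e+[0,0,z]),"L/R",R(C+d*e+.022*f+[0,0,z]),R(C+d*e-.022*f+[0,0,z]))
print(proj(c,[.5577+.0002,.1314,.023]))
E
```

```text
rim far [[399.9, 203.5]] chamfer [[399.9, 196.5]]
0.027 0 far [[399.8, 229.5]] L/R [[236.3, 382.9]] [[560.4, 385.4]]
0.027 -0.003 far [[399.6, 251.2]] L/R [[236.8, 403.2]] [[559.5, 405.8]]
0.027 -0.0015 far [[399.7, 240.4]] L/R [[236.6, 393.1]] [[559.9, 395.6]]
0.027 0.0015 far [[399.9, 218.6]] L/R [[236.0, 372.6]] [[560.8, 375.2]]
0.029 0 far [[399.8, 234.1]] L/R [[234.6, 389.0]] [[562.1, 391.6]]
0.029 -0.003 far [[399.6, 256.1]] L/R [[235.1, 409.5]] [[561.2, 412.1]]
0.029 -0.0015 far [[399.7, 245.1]] L/R [[234.8, 399.3]] [[561.6, 401.8]]
0.029 0.0015 far [[399.9, 223.1]] L/R [[234.3, 378.7]] [[562.6, 381.3]]
0.032 0 far [[399.7, 241.3]] L/R [[231.9, 398.4]] [[564.7, 401.0]]
0.032 -0.003 far [[399.6, 263.5]] L/R [[232.5, 419.2]] [[563.8, 421.8]]
0.032 -0.0015 far [[399.7, 252.4]] L/R [[232.2, 408.8]] [[564.3, 411.4]]
0.032 0.0015 far [[399.8, 230.1]] L/R [[231.6, 387.9]] [[565.2, 390.6]]
[[ 85.26233714 241.05093947]]
```

The edges line up left to right, but the round looks about 1.5 mm short along the tester's +x. I'll ease up, shift and press again.

Request:
step_arm(commands=[[0.3, 0, 0, 0.2, 0, 0, 0], [0.3, 0.14, -0.04, 0.2, 0, 0, 0], [0.3, 0.14, -0.04, 0.15, 0, 0, 0], [0.3, 0.14, -0.04, 0.1, 0, 0, 0], [0.3, 0.14, -0.04, 0.05, 0, 0, 0], [0.3, 0.14, -0.04, 0, 0, 0, 0], [0.3, 0.14, -0.04, 0, 0, 0, 0], [0.3, 0.14, -0.04, 0, 0, 0, 0]])

```text
time: 9.95
tcp_pos: [0.5185, 0.0067, 0.0238]
orientation: [-3.108, 0.46, -0.0]
force: [-6.4, 1.7, 29.2]
finger_gap: 0.467
finger_force: 25.1
```

Request:
step_arm(commands=[[0.3, 0, 0, 0.2, 0, 0, 0], [0.3, 0, 0, 0.2, 0, 0, 0], [-0.2, 0, 0, 0.2, 0, 0, 0], [-0.2, 0, 0, 0.2, 0, 0, 0], [-0.2, 0, 0, 0.2, 0, 0, 0], [-0.2, 0, 0, 3, 0, 0, 0], [-0.2, 0, 0, 7, 0, 0, 0], [-0.2, -6, 1.6, 11, 0, 0, 0]])

```text
time: 10.75
tcp_pos: [0.481, 0.017, 0.1224]
orientation: [-3.107, 0.462, -0.006]
force: [-0.4, -0.0, 1.6]
finger_gap: 0.598
finger_force: 0.0
```

Request:
step_arm(commands=[[-0.2, -3, 1, 0, 0, 0, 0], [-0.2, -3, 1, 0, 0, 0, 0], [-0.2, -3, 1, 0, 0, 0, 0], [-0.2, -3, 1, 0, 0, 0, 0], [-0.2, -3, 1, 0, 0, 0, 0], [-0.2, -3, 1, 0, 0, 0, 0], [-0.2, -3, 1, 0, 0, 0, 0], [-0.2, -3, 1, 0, 0, 0, 0]])

```text
time: 11.55
tcp_pos: [0.4475, 0.0274, 0.1198]
orientation: [3.108, -0.461, -0.0]
force: [0.2, -0.3, 0.1]
finger_gap: 0.596
finger_force: 0.0
```

```bash
python3 - <<'E'
from h import *
s=sense(); print(s["tcp_pos"])
c=grab("wrist"); q=proj(c,[[.519,.0076,.027]])[0]; print(q); u,v=q.astype(int); u=max(u,75);v=max(v,55)
cv2.imwrite('pics/w6.png',cv2.resize(c["img"][v-55:v+55,u-75:u+75,::-1],None,fx=5,fy=5,interpolation=cv2.INTER_CUBIC))
P=cloud(c); d=np.hypot(P[...,0]-.519,P[...,1]-.0076); A=P[d<.018]; B=P[(d>.028)&(d<.036)]; 
f=lambda A:np.linalg.lstsq(np.c_[A[:,:2]-[.519,.0076],np.ones(len(A))],A[:,2],rcond=None)[0]
print(len(A),f(A),f(B),np.std(A[:,2]))
E
```

```text
[0.44745322 0.0273912  0.11981704]
[318.2470868  104.15284826]
2906 [ 1.6915358  -1.81269799  0.120389  ] [0.00059352 0.00054326 0.02084439] 0.12492113051343408
```

View pics/w6.png

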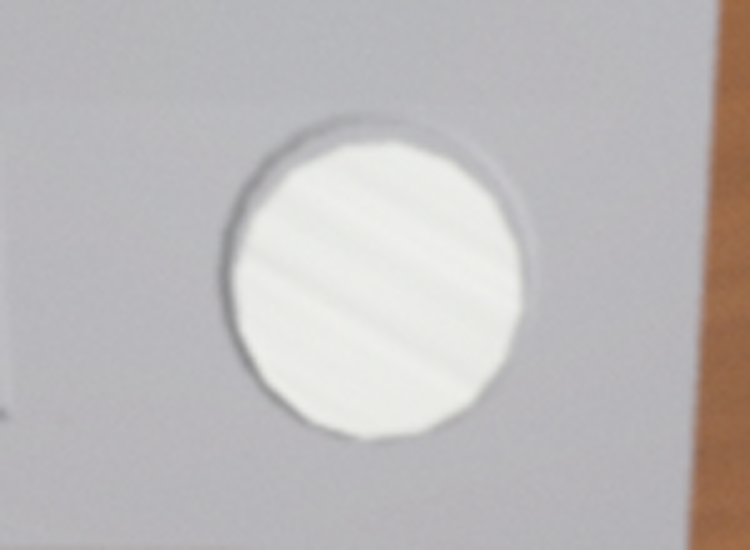

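The crop shows the released round sitting inside the cavity rim, with an even gap left and right and looking level. A filtered depth fit will check its height and tilt.

```bash
python3 - <<'E'
from h import *
for n in("wrist","top","scene"):
    c=load(n) if n=="wrist" else grab(n); P=cloud(c); ok=c["depth"]>0; d=np.hypot(P[...,0]-.519,P[...,1]-.0076); 
    f=lambda A:np.linalg.lstsq(np.c_[A[:,:2]-[.519,.0076],np.ones(len(A))],A[:,2],rcond=None)[0].round(4)
    A=P[ok&(d<.019)]; B=P[ok&(d>.028)&(d<.036)]; print(n,len(A),f(A),np.std(A[:,2]),f(B))
c=load("wrist"); hsv=cv2.cvtColor(c["img"],cv2.COLOR_RGB2HSV); m=(c["img"].min(-1)>205).astype(np.uint8)
cs,_=cv2.findContours(m,0,1); 
for ct in cs:
    if cv2.contourArea(ct)>800: 
        for z in(.025,.027,.029): print(cv2.boundingRect(ct),z,circ(plane(c,ct[:,0],z)[:,:2]), circ(plane(c,ct[:,0],z)[:,:2])[2])
# stand hole & probe handle top from wrist
print(proj(c,[.537,.241,.105]),proj(c,[.5577,.1314,.023]))
E
```

```text
wrist 2099 [-0.1216  0.0347  0.0302] 0.0013920431093001739 [0.0006 0.0005 0.0208]
top 0 [0. 0. 0.] nan [-4.0258e+00  3.5000e-03  2.6690e-01]
scene 126 [-0.1642  0.042   0.0306] 0.0026124467309881815 [-6.0145  0.4021  0.1333]
(480, 155, 49, 89) 0.025 (array([ 0.44760694, -0.03616918]), np.float64(0.09798697216969757), np.float64(0.005447115315999425)) 0.005447115315999425
(480, 155, 49, 89) 0.027 (array([ 0.44820468, -0.03577151]), np.float64(0.09733987953573524), np.float64(0.005406487948411242)) 0.005406487948411242
(480, 155, 49, 89) 0.029 (array([ 0.44880136, -0.03537547]), np.float64(0.0966908707740379), np.float64(0.005365859542188695)) 0.005365859542188695
(290, 77, 58, 60) 0.025 (array([0.51698321, 0.00817945]), np.float64(0.02142193841957881), np.float64(0.00022271194594433748)) 0.00022271194594433748
(290, 77, 58, 60) 0.027 (array([0.51701111, 0.00816235]), np.float64(0.021261105817577765), np.float64(0.00022104091011081853)) 0.00022104091011081853
(290, 77, 58, 60) 0.029 (array([0.51703902, 0.00814525]), np.float64(0.021100273005031207), np.float64(0.0002193698567737208)) 0.0002193698567737208
[[-79.8545739  196.82583744]] [[149.21628457 102.79434552]]
  ret = _var(a, axis=axis, dtype=dtype, out=out, ddof=ddof,
  arrmean = um.true_divide(arrmean, div, out=arrmean,
  ret = ret.dtype.type(ret / rcount)
```

The round is tilted about 7°: its -x edge is still on the rim and it is centred 2 mm short. I'll nudge that edge toward +x with closed fingers, then press it down flat.

Request:
step_arm(commands=[[1, 2.67, -0.57, -3, 0, 0, 0], [1, 2.67, -0.57, -6, 0, 0, 0], [1, 2.67, -0.57, -8, 0, 0, 0], [1, 2.67, -0.57, -9, 0, 0, 0], [1, 2.67, -0.57, -9.6, 0, 0, 0], [1, 2.67, -0.57, -9.6, 0, 0, 0], [1, 2.67, -0.57, -9.6, 0, 0, 0], [1, 2.67, -0.57, -9.6, 0, 0, 0]])

```text
time: 12.5
tcp_pos: [0.4747, 0.0218, 0.0248]
orientation: [-3.107, 0.46, -0.002]
force: [-0.1, 0.3, 0.0]
finger_gap: 0.005
finger_force: 0.0
```

Request:
step_arm(commands=[[1, 0.4, -0.12, 0, 0, 0, 0], [1, 0.5, -0.15, 0, 0, 0, 0], [1, 0.6, -0.18, 0, 0, 0, 0], [1, 0.7, -0.21, 0, 0, 0, 0], [1, 0.78, -0.24, 0, 0, 0, 0], [1, 0.85, -0.27, 0, 0, 0, 0], [1, 0.85, -0.27, 0, 0, 0, 0], [1, 0.85, -0.27, 0, 0, 0, 0]])

```text
time: 13.3
tcp_pos: [0.4825, 0.0191, 0.0239]
orientation: [3.108, -0.46, -0.0]
force: [-0.5, 0.5, -0.6]
finger_gap: 0.004
finger_force: 0.3
```

Request:
step_arm(commands=[[1, -0.5, 0.15, 0, 0, 0, 0], [1, -2, 0.5, 5, 0, 0, 0], [1, -3.5, 0.8, 9.6, 0, 0, 0], [1, -3.5, 0.8, 9.6, 0, 0, 0], [1, -3.5, 0.8, 9.6, 0, 0, 0], [1, -3.5, 0.8, 9.6, 0, 0, 0], [1, -3.5, 0.8, 9.6, 0, 0, 0], [1, -3.5, 0.8, 9.6, 0, 0, 0]])

```text
time: 14.1
tcp_pos: [0.447, 0.027, 0.1188]
orientation: [3.107, -0.461, -0.003]
force: [1.0, -0.3, 0.1]
finger_gap: 0.011
finger_force: 0.0
```

```bash
cat > seat.py <<'E'
from h import *
c=grab("wrist"); print(sense()["tcp_pos"]); P=cloud(c); ok=c["depth"]>0; d=np.hypot(P[...,0]-.519,P[...,1]-.0076)
f=lambda A:np.linalg.lstsq(np.c_[A[:,:2]-[.519,.0076],np.ones(len(A))],A[:,2],rcond=None)[0].round(4)
A=P[ok&(d<.019)]; B=P[ok&(d>.028)&(d<.036)]; print(len(A),f(A),np.std(A[:,2]),f(B))
m=(c["img"].min(-1)>205).astype(np.uint8); cs,_=cv2.findContours(m,0,1)
for ct in cs:
    if cv2.contourArea(ct)>800: print(cv2.boundingRect(ct),circ(plane(c,ct[:,0],.027)[:,:2]))
p=tester(c,[.519,.0076]); print(len(p))
E
python3 seat.py
```

```text
[0.44713651 0.02701726 0.11899658]
2074 [-0.0001  0.0006  0.0278] 0.000715893441377956 [-0.0741  0.0282  0.0221]
(106, 315, 109, 21) (array([0.5331961 , 0.16958935]), np.float64(0.17077824152011), np.float64(0.006549394526875612))
(456, 155, 73, 118) (array([ 0.44645067, -0.02316263]), np.float64(0.10787171623169643), np.float64(0.005758686709550701))
(289, 73, 57, 60) (array([0.51938766, 0.00764271]), np.float64(0.021028128694536373), np.float64(0.00020962451512514607))
180
```

The round is now flat (slope 0) and stands 7.0 mm above the tester's top, so it is seated. Next is the probe.

Request:
step_arm(commands=[[0, 1.3, 10, 3, 0, 0, 0], [0, 2.3, 21, 5, 0, 0, 0], [0, 2.3, 21, 5, 0, 0, 0], [0, 2.3, 21, 5, 0, 0, 0], [0, 2.3, 21, 5, 0, 0, 0], [0, 2.3, 21, 5, 0, 0, 0], [0, 2.3, 21, 5, 0, 0, 0], [0, 2.3, 21, 5, 0, 0, 0]])

```text
time: 14.95
tcp_pos: [0.4701, 0.2357, 0.1692]
orientation: [3.107, -0.462, -0.002]
force: [-0.5, -0.5, -0.4]
finger_gap: 0.498
finger_force: 0.0
```

```bash
python3 - <<'E'
from h import *
from scipy.spatial.transform import Rotation as R
s=sense(); print(s["tcp_pos"],s["joint_positions"].round(2))
c=grab("wrist"); print(proj(c,[[.5385,.24,.055],[.5385,.24,.105]])); cv2.imwrite('pics/w7.png',c["img"][...,::-1])
hsv=cv2.cvtColor(c["img"],cv2.COLOR_RGB2HSV); P=cloud(c); z=P[...,2]
A=P[(c["depth"]>0)&(z>.045)&(z<.062)]; A=A[np.hypot(A[:,0]-.5385,A[:,1]-.24)<.06]; print("stand",len(A),cv2.minAreaRect((A[:,:2]*1000).astype(np.float32)),np.median(A[:,2]))
u,v=proj(c,[.5385,.24,.105])[0]; m=((hsv[...,2]<60)).astype(np.uint8); m[260:]=0
k,l,st,ce=cv2.connectedComponentsWithStats(m)
for i in range(1,k):
    if st[i,4]>80: print(st[i],ce[i])
A=P[(c["depth"]>0)&(z>.095)&(z<.115)]; A=A[np.hypot(A[:,0]-.5385,A[:,1]-.24)<.03]; print("top",len(A),A.mean(0) if len(A) else 0,(A.min(0)+A.max(0))/2 if len(A) else 0)
E
```

```text
[0.4700625  0.23565402 0.16917786] [ 0.42  0.17  2.11 -0.    0.87  2.29]
[[291.2485131  116.43816598]
 [285.36761964 119.68127497]]
stand 4809 ((537.4556274414062, 242.4661407470703), (60.168914794921875, 60.17757034301758), 9.853291511535645) 0.055877959644124786
top 549 [0.5376684  0.24173423 0.10532064] [0.53752182 0.24203424 0.10144097]
```

View pics/w7.png

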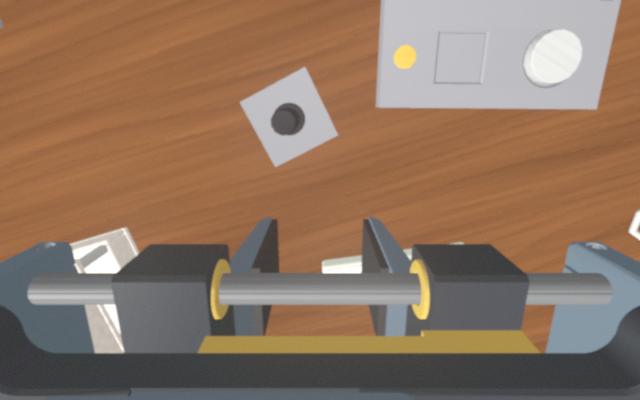

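The wrist view shows the stand at (290,118) with the probe upright in it at (286,120), the pad at (404,57) and the seated round at (552,57). Next I go over the handle and grip it.

Request:
step_arm(commands=[[0, 5, 0.5, 0, 0, 0, 0], [0, 6.75, 0.63, -2, 0, 0, 0], [0, 6.75, 0.63, -4, 0, 0, 0], [0, 6.75, 0.63, -5, 0, 0, 0], [0, 6.75, 0.63, -5, 0, 0, 0], [0, 6.75, 0.63, -7, 0, 0, 0], [0, 6.75, 0.63, -9, 0, 0, 0], [0, 6.75, 0.63, -10, 0, 0, 0]])

```text
time: 15.8
tcp_pos: [0.5376, 0.243, 0.0696]
orientation: [3.107, -0.461, -0.001]
force: [1.0, 0.3, -0.5]
finger_gap: 0.501
finger_force: 0.0
```

Request:
step_arm(commands=[[0, 0, 0, -0.5, 0, 0, 0], [0, 0, 0, -0.5, 0, 0, 0], [0.9, 0, 0, -0.5, 0, 0, 0], [0.9, 0, 0, -0.5, 0, 0, 0], [0.9, 0, 0, -0.5, 0, 0, 0], [0.9, 0, 0, -0.5, 0, 0, 0], [0.9, 0, 0, -0.5, 0, 0, 0], [0.9, 0, 0, -0.5, 0, 0, 0]], newtons=30)

```text
time: 16.6
tcp_pos: [0.5383, 0.2435, 0.0653]
orientation: [-3.107, 0.46, -0.0]
force: [-2.1, -0.3, 5.3]
finger_gap: 0.193
finger_force: 30.0
```

Request:
step_arm(commands=[[0.9, 0, 0, 0.5, 0, 0, 0], [0.9, 0, 0, 1.5, 0, 0, 0], [0.9, 0, 0, 3, 0, 0, 0], [0.9, 0, 0, 5, 0, 0, 0], [0.9, 0, 0, 7, 0, 0, 0], [0.9, 0, 0, 8, 0, 0, 0], [0.9, 0, 0, 8, 0, 0, 0], [0.9, 0, 0, 8, 0, 0, 0]])

```text
time: 17.4
tcp_pos: [0.5379, 0.2433, 0.1449]
orientation: [-3.108, 0.46, -0.0]
force: [0.0, 0.1, -0.8]
finger_gap: 0.194
finger_force: 30.0
```

```bash
python3 - <<'E'
from h import *
s=sense(); t=s["tcp_pos"]; print(t,s["orientation"],s["force"])
for n in("scene","top","wrist"):
    c=grab(n); print(n,proj(c,t-[0,0,.0553]),proj(c,t),c["depth"].shape)
# scene camera: find shaft tip: steel thin thing near prediction
c=load("scene"); P=cloud(c); ok=c["depth"]>0; d=np.hypot(P[...,0]-t[0],P[...,1]-t[1])
for lo,hi in((.08,.095),(.095,.11),(.11,.125),(.125,.133)):
    A=P[ok&(d<.03)&(P[...,2]>lo)&(P[...,2]<hi)]; print(lo,len(A),A.mean(0) if len(A) else 0)
print(P[ok&(d<.03)&(P[...,2]>.07)][:,2].min())
E
```

```text
[0.53787576 0.24331499 0.14485359] [-3.10763831e+00  4.60418569e-01 -7.95252925e-05] [ 0.04840076  0.11322061 -0.77166994]
scene [[367.78606962 139.70756527]] [[369.73597358 124.2470949 ]] (400, 640)
top [[197.48584246 187.92974409]] [[188.82311972 182.36744049]] (400, 640)
wrist [[320.41600729 212.97416146]] [[320.68464725 245.17680653]] (400, 640)
0.08 2 [0.54019045 0.24231661 0.0938412 ]
0.095 10 [0.54040634 0.24209614 0.10431154]
0.11 9 [0.54042728 0.24137391 0.11635335]
0.125 5 [0.54183301 0.23969249 0.12731608]
0.09380450694600295
```

Request:
step_arm(commands=[[0.9, 0.9, -5, 0, 0, 0, 0], [0.9, 1.8, -9.5, 0, 0, 0, 0], [0.9, 2.0, -11.1, -1.5, 0, 0, 0], [0.9, 2.0, -11.1, -3.5, 0, 0, 0], [0.9, 2.0, -11.1, -5, 0, 0, 0], [0.9, 2.0, -11.1, -5.6, 0, 0, 0], [0.9, 2.0, -11.1, -5.8, 0, 0, 0], [0.9, 2.0, -11.1, -5.8, 0, 0, 0]])

```text
time: 18.35
tcp_pos: [0.5581, 0.1329, 0.0869]
orientation: [3.108, -0.459, -0.0]
force: [-0.9, 0.3, -1.2]
finger_gap: 0.19
finger_force: 30.0
```

Request:
step_arm(commands=[[0.9, 0, 0, -0.2, 0, 0, 0], [0.9, 0, 0, -0.35, 0, 0, 0], [0.9, 0, 0, -0.5, 0, 0, 0], [0.9, 0, 0, -0.6, 0, 0, 0], [0.9, 0, 0, -0.7, 0, 0, 0], [0.9, 0, 0, -0.75, 0, 0, 0], [0.9, 0, 0, -0.8, 0, 0, 0], [0.9, 0, 0, -0.8, 0, 0, 0]])

```text
time: 19.15
tcp_pos: [0.558, 0.1324, 0.0789]
orientation: [3.108, -0.461, -0.0]
force: [-0.2, -0.1, -1.0]
finger_gap: 0.186
finger_force: 30.0
```

Request:
step_arm(commands=[[0.9, 0, 0, -0.05, 0, 0, 0], [0.9, 0, 0, -0.1, 0, 0, 0], [0.9, 0, 0, -0.13, 0, 0, 0], [0.9, 0, 0, -0.15, 0, 0, 0], [0.9, 0, 0, -0.15, 0, 0, 0], [0.9, 0, 0, -0.15, 0, 0, 0], [0.9, 0, 0, -0.15, 0, 0, 0], [0.9, 0, 0, -0.15, 0, 0, 0]])

```text
time: 19.95
tcp_pos: [0.5583, 0.1324, 0.0777]
orientation: [-3.108, 0.46, -0.001]
force: [-0.1, 0.2, 5.5]
finger_gap: 0.191
finger_force: 30.0
```

Request:
step_arm(commands=[[0.9, 0, 0, 0, 0, 0, 0], [0.9, 0, 0, 0, 0, 0, 0], [0.9, 0, 0, 0, 0, 0, 0], [0.9, 0, 0, 0, 0, 0, 0], [0.9, 0, 0, 0.5, 0, 0, 0], [0.9, 0, 0, 1.5, 0, 0, 0], [0.9, 0, 0, 3, 0, 0, 0], [0.9, 0, 0, 3, 0, 0, 0]])

```text
time: 20.75
tcp_pos: [0.5594, 0.1326, 0.11]
orientation: [-3.107, 0.46, -0.005]
force: [0.5, -0.3, -1.1]
finger_gap: 0.191
finger_force: 30.0
```

Request:
step_arm(commands=[[0.9, -1.5, -4.7, 0.5, 0, 0, 0], [0.9, -3, -9.5, 0.5, 0, 0, 0], [0.9, -3.87, -12.4, 0, 0, 0, 0], [0.9, -3.87, -12.4, -1, 0, 0, 0], [0.9, -3.87, -12.4, -1.8, 0, 0, 0], [0.9, -3.87, -12.4, -2.1, 0, 0, 0], [0.9, -3.87, -12.4, -2.1, 0, 0, 0], [0.9, -3.87, -12.4, -2.1, 0, 0, 0]])

```text
time: 21.55
tcp_pos: [0.5197, 0.0091, 0.0865]
orientation: [-3.108, 0.459, 0.0]
force: [-0.4, 0.3, -0.0]
finger_gap: 0.189
finger_force: 30.0
```

Request:
step_arm(commands=[[0.9, 0, -0.05, -0.15, 0, 0, 0], [0.9, 0, -0.05, -0.25, 0, 0, 0], [0.9, 0, -0.05, -0.35, 0, 0, 0], [0.9, 0, -0.05, -0.42, 0, 0, 0], [0.9, 0, -0.05, -0.47, 0, 0, 0], [0.9, 0, -0.05, -0.5, 0, 0, 0], [0.9, 0, -0.05, -0.5, 0, 0, 0], [0.9, 0, -0.05, -0.5, 0, 0, 0]])

```text
time: 22.35
tcp_pos: [0.5196, 0.0078, 0.0817]
orientation: [-3.108, 0.46, -0.0]
force: [-0.7, 0.9, 5.5]
finger_gap: 0.191
finger_force: 30.0
```

Request:
step_arm(commands=[[0.9, 0, 0, 0, 0, 0, 0], [0.9, 0, 0, 0, 0, 0, 0], [0.9, 0, 0, 0, 0, 0, 0], [0.9, 0, 0, 0, 0, 0, 0], [0.9, 0, 0, 0, 0, 0, 0], [0.9, 0, 0, 0, 0, 0, 0], [0.9, 0, 0, 2, 0, 0, 0], [0.9, 0, 0, 6.4, 0, 0, 0]])

```text
time: 23.15
tcp_pos: [0.5171, 0.0079, 0.1435]
orientation: [3.107, -0.46, -0.009]
force: [0.1, 0.0, 0.6]
finger_gap: 0.19
finger_force: 30.0
```

Request:
step_arm(commands=[[0.9, 0, 0, 1.0, 0, 0, 0], [0.9, 0.9, 11, 1, 0, 0, 0], [0.9, 1.85, 23.5, 1, 0, 0, 0], [0.9, 1.85, 23.5, 1, 0, 0, 0], [0.9, 1.85, 23.5, 1, 0, 0, 0], [0.9, 1.85, 23.5, 1, 0, 0, 0], [0.9, 1.85, 23.5, 1, 0, 0, 0], [0.9, 1.85, 23.5, 1, 0, 0, 0]])

```text
time: 23.95
tcp_pos: [0.5374, 0.2432, 0.1548]
orientation: [3.107, -0.458, -0.001]
force: [-0.0, -1.3, 0.7]
finger_gap: 0.189
finger_force: 30.0
```

```bash
python3 - <<'E'
from h import *
s=sense(); t=s["tcp_pos"]; print(t,s["orientation"],s["force"])
c=grab("wrist"); P=cloud(c); ok=c["depth"]>0; z=P[...,2]; A=P[ok&(z>.045)&(z<.062)]; A=A[np.hypot(A[:,0]-.5375,A[:,1]-.2424)<.06]
print(cv2.minAreaRect((A[:,:2]*1000).astype(np.float32)))
E
```

```text
[0.53735466 0.24320083 0.15478981] [ 3.10747575e+00 -4.58088441e-01 -1.10208540e-03] [-0.04339237 -1.26620321  0.72490254]
((537.5795288085938, 242.51504516601562), (60.28215789794922, 60.060264587402344), 9.793959617614746)
```

Request:
step_arm(commands=[[0.9, 0.04, 0, -1, 0, 0, 0], [0.9, 0.04, 0, -3, 0, 0, 0], [0.9, 0.04, 0, -4.5, 0, 0, 0], [0.9, 0.04, 0, -6, 0, 0, 0], [0.9, 0.04, 0, -7.2, 0, 0, 0], [0.9, 0.04, 0, -8.2, 0, 0, 0], [0.9, 0.04, 0, -8.6, 0, 0, 0], [0.9, 0.04, 0, -8.6, 0, 0, 0]])

```text
time: 24.8
tcp_pos: [0.5381, 0.2428, 0.069]
orientation: [3.107, -0.46, -0.001]
force: [0.3, 0.6, -0.3]
finger_gap: 0.188
finger_force: 30.0
```

Request:
step_arm(commands=[[0.9, 0, 0, -0.1, 0, 0, 0], [0.9, 0, 0, -0.2, 0, 0, 0], [0.9, 0, 0, -0.3, 0, 0, 0], [0.9, 0, 0, -0.35, 0, 0, 0], [0.9, 0, 0, -0.4, 0, 0, 0], [0.9, 0, 0, -0.4, 0, 0, 0], [0.9, 0, 0, -0.4, 0, 0, 0], [0.9, 0, 0, -0.4, 0, 0, 0]])

```text
time: 25.6
tcp_pos: [0.5383, 0.2429, 0.0655]
orientation: [-3.108, 0.461, -0.0]
force: [0.7, -0.2, 0.1]
finger_gap: 0.19
finger_force: 30.0
```

Request:
step_arm(commands=[[0.9, 0, 0, -0.05, 0, 0, 0], [0.9, 0, 0, -0.1, 0, 0, 0], [0.9, 0, 0, -0.1, 0, 0, 0], [0.4, 0, 0, -0.1, 0, 0, 0], [0, 0, 0, -0.1, 0, 0, 0], [0, 0, 0, -0.1, 0, 0, 0], [0, 0, 0, -0.1, 0, 0, 0], [0, 0, 0, -0.1, 0, 0, 0]])

```text
time: 26.4
tcp_pos: [0.5382, 0.2429, 0.0644]
orientation: [3.108, -0.46, -0.0]
force: [-0.0, 0.7, -0.4]
finger_gap: 0.496
finger_force: 0.0
```

Request:
step_arm(commands=[[0, 0, 0, 1, 0, 0, 0], [0, 0, 0, 3, 0, 0, 0], [0, 0, 0, 6, 0, 0, 0], [0, 0, 0, 9, 0, 0, 0], [0, -3.5, -4, 10.5, 0, 0, 0], [0, -7, -9, 10.5, 0, 0, 0], [0, -7, -9, 10.5, 0, 0, 0], [0, -7, -9, 10.5, 0, 0, 0]])

```text
time: 27.2
tcp_pos: [0.4674, 0.1517, 0.1702]
orientation: [-3.107, 0.463, -0.001]
force: [0.5, -0.4, 0.3]
finger_gap: 0.501
finger_force: 0.0
```

```bash
python3 seat.py; python3 - <<'E'
from h import *
for n in("wrist","top","scene"):
    c=grab(n); P=cloud(c); ok=c["depth"]>0; z=P[...,2]; d=np.hypot(P[...,0]-.5385,P[...,1]-.242)
    for lo,hi in((.057,.063),(.065,.08),(.08,.095),(.098,.115)):
        A=P[ok&(d<.025)&(z>lo)&(z<hi)]; print(n,lo,len(A),A.mean(0).round(4) if len(A) else 0, A[:,2].max().round(4) if len(A) else 0)
E
```

```text
[0.46857076 0.15265588 0.17025206]
1527 [ 0.0007 -0.001   0.0278] 0.0007461118681227351 [0.0005 0.0008 0.0209]
(550, 130, 79, 129) (array([0.48339986, 0.04877087]), np.float64(0.18236898046754926), np.float64(0.007249369340566985))
(432, 57, 53, 52) (array([0.51926358, 0.00837676]), np.float64(0.022015728551439514), np.float64(0.0006743548939327597))
180
wrist 0.057 418 [0.5386 0.2383 0.06  ] 0.063
wrist 0.065 157 [0.5385 0.2369 0.0725] 0.08
wrist 0.08 188 [0.5385 0.2371 0.0877] 0.0949
wrist 0.098 570 [0.5383 0.2422 0.1049] 0.1075
top 0.057 0 0 0
top 0.065 0 0 0
top 0.08 0 0 0
top 0.098 0 0 0
scene 0.057 47 [0.5439 0.2383 0.0591] 0.0628
scene 0.065 24 [0.5424 0.2377 0.0718] 0.0786
scene 0.08 28 [0.5426 0.2373 0.088 ] 0.0946
scene 0.098 32 [0.5416 0.2407 0.104 ] 0.108
```

```bash
python3 -c "
from rig import order; print(order.close_job())"
```

```text
the job is handed in; nothing more can be done
None
```

The job is handed in at about 27 s: the round is seated flat (after nudging in one edge that had caught on the rim), the probe tip rested on the reference pad and then on the middle of the round, and the probe is hanging upright in its stand again.

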